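# Roll the carton to the stop and weigh it

### The arm

A 7-joint arm with a two-finger parallel gripper is mounted at the origin on the work surface. World frame = base frame: x ahead of the robot, y to its left, z up, the work surface at z = 0. Lengths are in m, angles in rad, forces in N, time in s.
With the tool pointing down it reaches from about 0.425 to 0.875 m from the base axis. Payload 4.7 kg.
Tool frame: the origin (TCP) lies midway between the tips of the shut fingers; the grasp point (between the pads) lies 19 mm behind it; x points along the fingers, y is the direction in which the jaws open and shut, and the axes are right-handed (so a half turn about x gives the same grasp; the last joint's range is limited). The gripper opens to 87 mm and grips with 3 to 60 N. Pads are 19 mm wide; open, the fingers measure 117 mm over their backs; the gripper's body (75 mm by 190 mm) begins 51 mm behind the grasp point.
Start: joints at [1.263, 0.321, -0.07, 1.45, 0.023, 1.371, -0.057], TCP at [0.206, -0.617, 0.185] pointing down, gripper open.
Joint ranges: [-2.86, 2.86], [-0.3, 2.09], [-1.38, 1.24], [0.06, 2.45], [-1.56, 4.7], [0.09, 2.05], [-2.69, 2.69]. Speed limits (rad/s): [2.57, 2.57, 3.14, 3.14, 3.14, 3.14, 3.14].

### API

Orientations are given as a rotation vector (axis times angle).
In Python, from bench import ctrl gives the robot as it stands. The module is installed in compiled form; this text tells all that it offers.
- The arm moves only by the tool servo_tool, never from a script. Its arguments are lists of equal length, an entry for each row: "dp": the shift along the tool's x, y, z in units of 25 mm (1.0 is 25 mm), a list of three; "yaw": the turn about the tool's x in units of 6 degrees (1.0 is 6 degrees). A call has exactly 5 rows; each row shifts and turns the commanded pose from where the row before left it, along the tool's axes as they then stand; what a row does not reach is not made up. A row lasts 1/10 s, in which the tool goes at most 50 mm and 8.59 degrees, less where a joint would pass 70% of its speed; a pose out of reach is approached as far as the arm can. A call is refused whole if a number of a shift passes 1 or a number of a turn 1, either way. A call with a gripper value outside its range is refused whole. "fingers" is the opening, from 0 (shut) to 1 (fully open), set as the call begins (left out, the last holds). The fingers move at their own pace and stop on an object; "grip_force" is the grip in N (left out, the last holds). Time passes only in rows, so rows that do not move let the fingers close, or fill a call up. It gives the time, the measured TCP pose, the force and the opening at its end, in the units of the state.
- ctrl.get_state(): the state, without advancing time (a new reading comes with each control period).
- ctrl.get_image(name): name is "scene" or "top"; returns (picture, depth): 384x512x3 uint8, red, green, blue; 384x512 float32, m along the optical axis (not along the pixel's ray), 0 where there is no reading.
- ctrl.camera_info(name): a dict with "fx", "fy", "cx", "cy" (pixels), "extrinsics" (4x4, takes a point from world to camera coordinates). Camera axes: x right, y down, z forward; pixel columns grow to the right and rows downward; lengths in m; the calibration is good to about 2 mm. A picture is of the moment at which its call begins. camera_info takes no time and is no camera call.
- ctrl.close_job(): hands the job in, once; it reports no verdict.
Trained networks look in the newest picture that a camera, given by its name, has taken for a name from the list of things; names that differ only in an ending like _2 or _b are one class to them, and where a whole thing is asked for, a point or a joint stands for the part that bears it (a point fixed in the world has none). Each returns a list of dicts, best first, with "score" (0 to 1); they miss things now and then, are a little off and sometimes report something else, mostly with a low value. They report only what shows in the picture. A call takes as long as a camera call. They do not tell look-alikes from the thing itself.
- ctrl.search_frame(camera, label): "extent" ([left, top, right, bottom] in pixels, round what is visible of it).
- ctrl.cut_out(camera, label): "region" (384x512 bool, what is visible of it) and "extent" ([left, top, right, bottom] in pixels, round what is visible of it).
The state is a dict: "time": time; "joint_positions": joint angles; "qd": joint speeds; "joint_torque": joint torques, N m; "position": TCP position; "tool_rot": TCP orientation; "ft_force": force on the tool from outside, world axes, zero at the start; "torque": the same for the moment, N m; "grip_width": opening from 0.0 (shut) to 1.0 (fully open).
Only numpy, scipy, OpenCV 4.12 (cv2) and the standard library are available. Lean on these libraries where they do the work, as an engineer would, in place of code of your own. Each camera call takes 0.05 s, during which the arm holds its last target.

### The job

Push the carton along the rollers until it rests squarely against the end stop, then lift it off the track there and set it down gently, upright and centred, on the scale's pan, and let go. Do not let the carton shoot away or drop, and leave the vials and the pot of sticks where they stand.

Things in the scene. Friction and masses are not known exactly. Their poses are not given: they have to be found in the camera images.
- carton: The sealed brown cardboard carton, 110 (its x) x 60 (its y) x 70 (z) mm, 0.25 to 0.5 kg, with a lighter strip of tape lengthwise over its top and a small blue mark. Origin: centre of its underside. It starts standing on the rollers in the guided part of the track, its x axis along the track to within 0.04 rad.
- track: Fixed table-top roller track, 420 mm long, 112 mm wide. Origin: centre of its underside, on the table; x points along it towards the end stop, z up. Grey 20 mm rollers turn freely (a released carton coasts on, slowing only gradually); their tops are 50 mm above the origin, the side frames 4 mm lower.
- guides_end (a point): Where the side guides end: on the track's centre line at roller-top level, x = +52 mm. From here back to the rear end (x = -209 mm) two steel bars a side, up to 64 mm above the rollers, form a 70 mm wide lane, open above and at the rear; too tight to grip the carton in. From here on to the stop there are no bars and the carton's sides are free to grip.
- stop_face (a point): Face of the black pad on the yellow end stop: x = +170 mm on the track's centre line, 20 mm above the rollers. The stop's top is 40 mm above the rollers.
- home (a point): Where the carton's origin is when the carton rests against the end stop: x = +115 mm on the track's centre line, at roller-top level.
- pan: Round steel weighing pan of the scale, 124 mm across. Origin: centre of its top face, 50 mm above the table; z up. It does not move.
- scale: Fixed cream scale with a blue key panel on its -y side, 150 (x) x 190 (y) mm; the housing's top is 34 mm high, lower than the pan. Origin: centre of its underside; the pan's centre is at y = +18 mm. It stands between the robot and the track, to the left or to the right.
- tray: Fixed white open tray, 150 x 180 x 22 mm, on the other side from the scale, holding vials 1 to 3. Origin: centre of its underside.
- vial1: Dark vial with blue cap, 30 mm diameter, 75 mm high, loose, standing in the tray. Origin: centre of its underside.
- vial2: Dark vial with blue cap, 30 mm diameter, 75 mm high, loose, standing in the tray. Origin: centre of its underside.
- vial3: Dark vial with blue cap, 30 mm diameter, 75 mm high, loose, standing in the tray. Origin: centre of its underside.
- vial4: Dark vial with blue cap, 30 mm diameter, 75 mm high, loose, standing between scale and tray. Origin: centre of its underside.
- vial5: Dark vial with blue cap, 30 mm diameter, 75 mm high, loose, standing on the table to the right. Origin: centre of its underside.
- stick_pot: Clear pot of wooden sticks, 48 mm diameter, 70 mm high, loose, on the table to the left. Origin: centre of its underside.
Mind the look-alikes: they are no part of the job. Of the things like the carton, leave any that is pink or red; of the rest the larger one is meant.

How it is judged:
On the way, in this order (a step that is already met when the one before it is completed fails the run):
1. the carton stands still on the rollers, squarely against the end stop (within 4 mm, 0.06 rad) (x of carton in the frame of track above 0.111 m and y of carton in the frame of track between -0.015 and 0.015 m and z of carton in the frame of track below 0.054 m and angle between the x axis of carton and the x axis of track, either way round below 0.06 rad and angle between carton's own z axis and vertical below 0.05 rad and linear speed of carton below 0.02 m/s), for 0.3 s.
2. the carton is lifted off the rollers at the end stop, at least 20 mm clear (z of carton in the frame of track above 0.07 m and x of carton in the frame of track between 0.07 and 0.16 m and y of carton in the frame of track between -0.05 and 0.05 m), for 0.1 s.
At the end, for the whole second after the job is handed in: the carton stands upright (within 0.05 rad) and at rest on the pan, its centre within 20 mm of the pan's centre (any yaw), released (horizontal distance between carton and pan below 0.02 m and angle between carton's own z axis and vertical below 0.05 rad and z of carton in the frame of pan between -0.004 and 0.004 m and contact force between carton and pan above 1 N and linear speed of carton below 0.01 m/s and angular speed of carton below 0.05 rad/s); the robot touches nothing.
It fails at once if the carton is dropped or shot away: it moves faster than 0.5 m/s with nothing touching it (linear speed of carton above 0.5 m/s and not (contact force between any of the fingers, the arm and carton above 0.3 N)).
It fails at once if a vial is knocked over (0.4 rad) or shifted by more than 30 mm (distance of any of vial1, vial2, vial3, vial4, vial5 from where it was at the start of the episode above 0.03 m or angle between any of vial1, vial2, vial3, vial4, vial5's own z axis and vertical above 0.4 rad).
It fails at once if the pot of sticks is knocked over (0.4 rad) or shifted by more than 30 mm (distance of stick_pot from where it was at the start of the episode above 0.03 m or angle between stick_pot's own z axis and vertical above 0.4 rad).
It also fails if it takes over 58 s, if anything falls off the work surface, if the arm or the gripper's body presses on something with over 40 N, if the wrist force passes 120 N, or if a joint passes its speed limit or range.

## Working session

There is one attempt and no reset: what is moved stays moved. The work goes in short steps, Python scripts to look and compute and a tool call to move; the robot and the scene stay as the last step left them, time stands still between calls to the robot, and variables do not carry over. Pictures are saved under pics/ and viewed, and the job is handed in when it is done.

Besides the shell and the picture viewer there is one more tool, called after ">>>" by a JSON object that holds its "name" and its "arguments". servo_tool: Moves the arm, as the interface text tells. Its arguments: {"type":"object","properties":{"dp":{"type":"array","items":{"type":"array","items":{"type":"number"}}},"yaw":{"type":"array","items":{"type":"number"}},"fingers":{"type":"number"},"grip_force":{"type":"number"}},"required":["dp","yaw"]}

```bash
mkdir -p pics
python3 - <<'E'
from bench import ctrl
import cv2,numpy as np
s=ctrl.get_state()
print({k:np.round(v,3) for k,v in s.items()})
for n in ("scene","top"):
    im,d=ctrl.get_image(n); cv2.imwrite(f"pics/{n}0.png",im[:,:,::-1]); np.savez(f"{n}0.npz",im=im,d=d)
    i=ctrl.camera_info(n); print(n,i)
for l in ("carton","track","pan","scale"):
    print(l,[(np.round(r["extent"]),round(r["score"],2)) for r in ctrl.search_frame("top",l)])
E
```

```text
{'time': np.float64(0.0), 'joint_positions': array([ 1.263,  0.322, -0.07 ,  1.452,  0.023,  1.371, -0.057]), 'qd': array([-0.001, -0.   ,  0.001, -0.001,  0.001,  0.001, -0.001]), 'joint_torque': array([-0.0000e+00, -4.9129e+01, -4.0400e-01, -3.1253e+01, -6.4000e-02,
        4.4000e-02,  0.0000e+00]), 'position': array([ 0.205, -0.616,  0.184]), 'tool_rot': array([ 2.048,  0.334, -2.049]), 'ft_force': array([ 0.382, -0.395, -0.03 ]), 'torque': array([ 0.023,  0.019, -0.019]), 'grip_width': np.float64(1.001)}
scene {'fx': 439.8416253816489, 'fy': 439.8416253816489, 'cx': 258.3354834223247, 'cy': 190.88176528019258, 'extrinsics': array([[ 0.17385514,  0.98476088,  0.00451735, -0.11438174],
       [ 0.73775269, -0.1272057 , -0.66297789, -0.36201231],
       [-0.65230006,  0.1185948 , -0.74862535,  1.57766823],
       [ 0.        ,  0.        ,  0.        ,  1.        ]])}
top {'fx': 366.6870975108867, 'fy': 366.6870975108867, 'cx': 255.11777291219389, 'cy': 184.77677334175615, 'extrinsics': array([[ 0.00977464, -0.99971394,  0.02182891, -0.02230321],
       [-0.99417433, -0.01205919, -0.10710728,  0.59856165],
       [ 0.10733988, -0.0206548 , -0.99400781,  0.91777964],
       [ 0.        ,  0.        ,  0.        ,  1.        ]])}
carton [(array([139.,  86., 174., 126.]), 0.75), (array([191., 150., 237., 182.]), 0.69), (array([201.,  89., 225., 127.]), 0.65), (array([ 85., 145., 134., 195.]), 0.6), (array([294., 230., 362., 294.]), 0.51), (array([131., 227., 210., 291.]), 0.27)]
track [(array([142., 141., 313., 199.]), 0.67)]
pan [(array([137., 239., 191., 285.]), 0.67)]
scale [(array([132., 226., 212., 288.]), 0.85)]
```

View pics/top0.png

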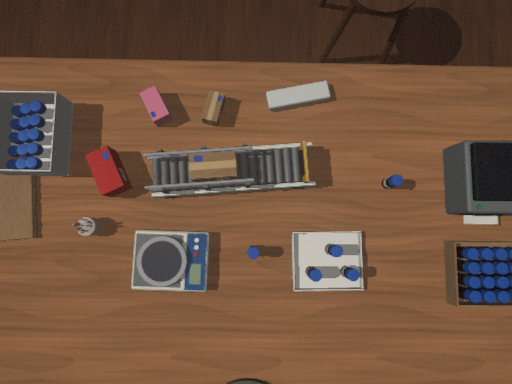

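View pics/scene0.png

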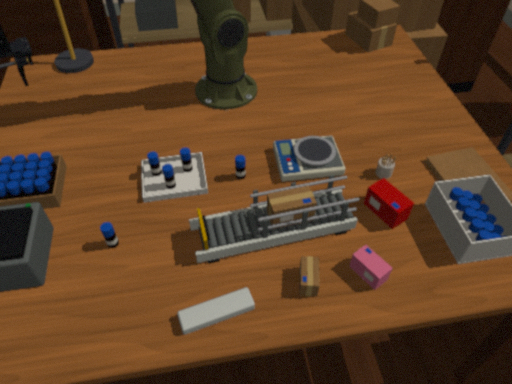

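```bash
cat > h.py <<'E'
import numpy as np,cv2
from bench import ctrl
def cloud(n,d):
    i=ctrl.camera_info(n); v,u=np.mgrid[0:384,0:512]
    P=np.stack([(u-i["cx"])/i["fx"]*d,(v-i["cy"])/i["fy"]*d,d],-1)
    E=i["extrinsics"]; return (P-E[:3,3])@E[:3,:3]
def proj(n,p):
    i=ctrl.camera_info(n);E=i["extrinsics"];c=E[:3,:3]@np.asarray(p,float)+E[:3,3]
    return np.array([i["fx"]*c[0]/c[2]+i["cx"],i["fy"]*c[1]/c[2]+i["cy"]])
def ray(n,u,v,z):
    i=ctrl.camera_info(n);E=i["extrinsics"];R=E[:3,:3];o=-R.T@E[:3,3]
    r=R.T@np.array([(u-i["cx"])/i["fx"],(v-i["cy"])/i["fy"],1]);return o+r*(z-o[2])/r[2]
E
python3 - <<'E'
from h import *
for n in ("top","scene"):
    f=np.load(n+"0.npz");im=f["im"];W=cloud(n,f["d"]);ok=f["d"]>0
    print(n,ok.mean(), "table z",np.median(W[...,2][ok&(abs(W[...,2])<.03)]))
    h=cv2.cvtColor(im,cv2.COLOR_RGB2HSV)
    yel=ok&(h[...,0]>18)&(h[...,0]<32)&(h[...,1]>170)&(h[...,2]>120)&(W[...,2]>.02)
    reg=(W[...,0]>.4)&(W[...,0]<.8)&(abs(W[...,1])<.4)&ok
    y=W[yel&reg];print("yellow",len(y),np.round(np.percentile(y,[2,50,98],0),3) if len(y) else 0)
    t=reg&(W[...,2]>.035)&(W[...,2]<.056)&(W[...,0]>.55)
    cc,lab,st,ce=cv2.connectedComponentsWithStats(t.astype(np.uint8))
    for k in np.argsort(-st[1:,4])[:5]+1: print(st[k])
    r=cv2.minAreaRect(W[reg&(W[...,2]>.03)&(W[...,0]>.55)&(W[...,2]<.052)&(W[...,1]>-.2)&(W[...,1]<.32)&(h[...,1]<80)][:,:2].astype(np.float32));print(r)
    c=reg&(h[...,0]>8)&(h[...,0]<22)&(W[...,2]>.10)&(W[...,2]<.135)&(h[...,1]>60)
    q=W[c];print("carton top",len(q),np.percentile(q,[2,50,98],0).round(3),cv2.minAreaRect(q[:,:2].astype(np.float32)))
im=np.load("top0.npz")["im"]; cv2.imwrite("pics/topc.png",cv2.resize(im[130:210,125:325],None,fx=4,fy=4,interpolation=2)[:,:,::-1])
cv2.imwrite("pics/pan.png",cv2.resize(im[220:300,120:220],None,fx=6,fy=6,interpolation=2)[:,:,::-1])
E
```

```text
top 0.9962615966796875 table z 0.0001522921480467125
yellow 0 0
[ 152  143  164   54 2847]
[152 157  42  28 864]
[145 105  26  18 271]
[201 107  21  16 252]
[105 146  23  50 130]
((0.6844428777694702, 0.08115030825138092), (0.20977646112442017, 0.48787927627563477), 4.89314079284668)
carton top 1196 [[0.604 0.034 0.108]
 [0.634 0.085 0.12 ]
 [0.675 0.143 0.123]] ((0.6429750919342041, 0.12408727407455444), (0.08489110320806503, 0.24538004398345947), 6.755282402038574)
scene 0.9956817626953125 table z 0.0012180541316760224
yellow 105 [[ 0.606 -0.147  0.084]
 [ 0.656 -0.14   0.091]
 [ 0.702 -0.134  0.094]]
[ 196  204  162   53 3089]
[314 189  31  17 318]
[352 245  29  20 251]
[366 190  44  31 240]
[301 256  18  15 234]
((0.6355059146881104, 0.07637132704257965), (0.1159919872879982, 0.4891209304332733), 5.0004963874816895)
carton top 988 [[0.592 0.03  0.107]
 [0.638 0.081 0.12 ]
 [0.669 0.141 0.124]] ((0.6307411193847656, 0.11832942813634872), (0.0951898843050003, 0.25914788246154785), 2.793147325515747)
```

View pics/topc.png

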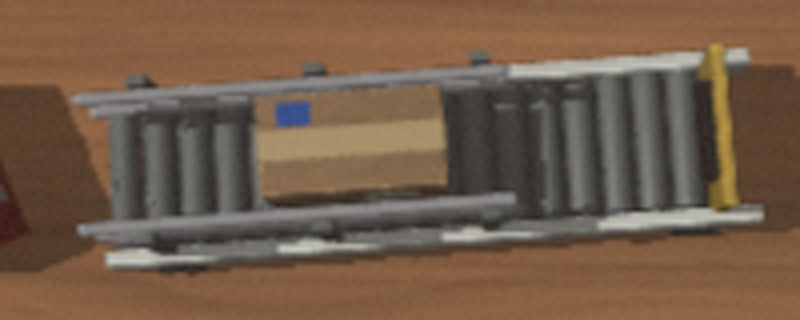

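View pics/pan.png

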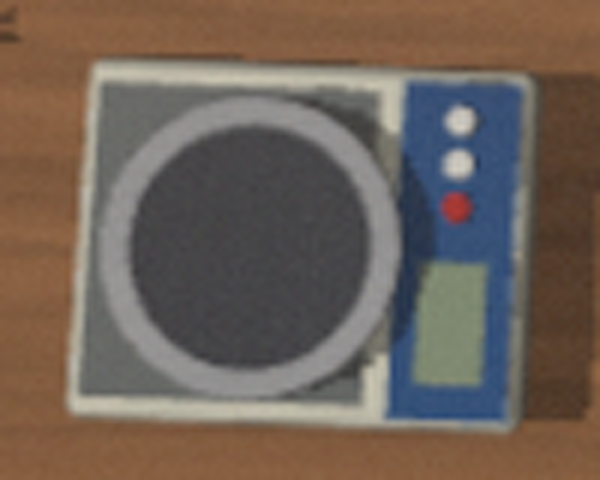

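```bash
python3 - <<'E'
from h import *
def z(x,y,h,ou=125,ov=130,s=4): return ray("top",ou+(x+.5)/s-.5,ov+(y+.5)/s-.5,h)
for nm,p in dict(frNL=(106,258,.046),frNR=(762,211,.046),frFR=(748,55,.046),farFrameMid=(509,73,.046),railNL=(78,228,.114),railNR=(517,199,.114),railFL=(73,98,.114),railFR=(508,70,.114),stopF=(716,44,.09),stopN=(731,208,.09),cTL=(254,97,.12),cTR=(442,84,.12),cBR=(446,185,.12),tapeL=(257,145,.12),tapeR=(444,134,.12)).items(): print(nm,z(*p)[:2].round(4))
print("pan",z(250,245.5,.05,120,220,6).round(4))
f=np.load("top0.npz");W=cloud("top",f["d"])
zz=W[...,2];m=(abs(zz-.05)<.006)&(W[...,0]<.55)&(W[...,1]>.05)&(W[...,1]<.35)
print("pan depth",cv2.minEnclosingCircle(W[m][:,:2].astype(np.float32)),m.sum(), W[m].mean(0))
m2=(abs(zz-.05)<.006)
for n in ("scene",):
    f=np.load(n+"0.npz");W=cloud(n,f["d"]);zz=W[...,2];m=(abs(zz-.05)<.006)&(W[...,0]<.55)&(W[...,1]>.05)&(W[...,1]<.35)
    print("pan depth",cv2.minEnclosingCircle(W[m][:,:2].astype(np.float32)),m.sum(), W[m].mean(0))
# table objects heights map neighbourhood
for l in ("vial","stick_pot"):
  pass
i=ctrl.get_state()
E
python3 - <<'E'
from h import *
for n in("top","scene"):
  for l in ("vial1","stick_pot","pan","carton","track"):
    for r in ctrl.cut_out(n,l):
        if l in("vial1","stick_pot","pan","track") or r["score"]>.3:
            f=np.load(n+"0.npz");W=cloud(n,f["d"]);p=W[r["region"]&(f["d"]>0)]
            print(n,l,round(r["score"],2),np.round(r["extent"]),p.mean(0).round(3),np.percentile(p,5,0).round(3),np.percentile(p,95,0).round(3))
E
```

```text
frNL [0.5703 0.2476]
frNR [ 0.6054 -0.1693]
frFR [ 0.7071 -0.161 ]
farFrameMid [ 0.693  -0.0062]
railNL [0.5824 0.2468]
railNR [ 0.6028 -0.011 ]
railFL [0.6599 0.253 ]
railFR [ 0.6805 -0.0048]
stopF [ 0.7038 -0.1334]
stopN [ 0.6018 -0.1422]
cTL [0.6608 0.1451]
cTR [0.6702 0.0343]
cBR [0.6098 0.031 ]
tapeL [0.6322 0.1425]
tapeR [0.6402 0.0326]
pan [0.4056 0.215  0.05  ]
pan depth ((0.40585821866989136, 0.21426381170749664), 0.06203218922019005) 1981 [0.40580374 0.21354717 0.05029968]
pan depth ((0.2335650771856308, 0.15128470957279205), 0.24496330320835114) 989 [0.40176543 0.20913747 0.05092525]
top vial1 0.7 [384. 174. 403. 187.] [ 0.61  -0.364  0.06 ] [ 0.6   -0.379  0.021] [ 0.621 -0.357  0.077]
top vial1 0.6 [308. 267. 321. 279.] [ 0.38  -0.159  0.068] [ 0.368 -0.173  0.024] [ 0.391 -0.149  0.081]
top vial1 0.51 [323. 243. 342. 258.] [ 0.437 -0.211  0.067] [ 0.425 -0.225  0.026] [ 0.449 -0.201  0.081]
top vial1 0.48 [342. 264. 362. 279.] [ 0.382 -0.251  0.065] [ 0.37  -0.266  0.026] [ 0.393 -0.241  0.081]
top stick_pot 0.57 [ 74. 218. 101. 238.] [0.489 0.403 0.039] [0.469 0.384 0.
[... 1356 characters left out ...]
e pan 0.91 [294. 137. 340. 162.] [0.41  0.212 0.051] [0.36  0.163 0.048] [0.459 0.261 0.054]
scene pan 0.58 [183. 146. 196. 172.] [ 0.385 -0.164  0.053] [ 0.371 -0.176  0.011] [ 0.392 -0.151  0.081]
scene carton 0.89 [301. 256. 320. 297.] [0.815 0.092 0.044] [0.774 0.073 0.013] [0.843 0.112 0.053]
scene carton 0.82 [366. 178. 415. 228.] [0.638 0.352 0.052] [0.585 0.315 0.008] [0.685 0.395 0.073]
scene carton 0.75 [266. 187. 317. 225.] [0.644 0.082 0.112] [0.61  0.032 0.076] [0.668 0.135 0.123]
scene carton 0.66 [349. 245. 390. 287.] [0.813 0.243 0.043] [0.774 0.213 0.009] [0.848 0.277 0.057]
scene track 0.71 [187. 178. 357. 265.] [0.656 0.037 0.054] [ 0.587 -0.14   0.018] [0.705 0.227 0.114]
```

```bash
cat >> h.py <<'E'
from scipy.spatial.transform import Rotation as Ro
TH=-1.490; C=np.array([.6385,.044])
d=np.array([np.cos(TH),np.sin(TH)]); yh=np.array([-d[1],d[0]])
def tw(x,y=0): return C+x*d+y*yh
def totr(p): q=np.asarray(p)[:2]-C; return np.array([q@d,q@yh])
def plan(target,yaw=None):
    s=ctrl.get_state();R=Ro.from_rotvec(s["tool_rot"]).as_matrix()
    e=R.T@(np.asarray(target)-s["position"])
    print("t",round(float(s["time"]),2),"pos",s["position"].round(4),"track",totr(s["position"]).round(4),"F",s["ft_force"].round(2),"w",round(float(s["grip_width"]),3))
    print("tool x",R[:,0].round(3),"y",R[:,1].round(3),"z",R[:,2].round(3),"yawY",np.degrees(np.arctan2(R[1,1],R[0,1])).round(2))
    print("units total",(e/.025).round(2))
    print("q",s["joint_positions"].round(2))
E
python3 - <<'E'
from h import *
print(tw(-.14),tw(.115)); plan([*tw(-.14),.185])
R=Ro.from_rotvec(ctrl.get_state()["tool_rot"]).as_matrix()
E
```

```text
[0.62720082 0.18354329] [ 0.64778147 -0.07062484]
t 0.8 pos [ 0.2055 -0.6167  0.1854] track [ 0.6236 -0.4849] F [-1.03 -0.39 -0.48] w 0.997
tool x [-0. -0. -1.] y [ 0.316 -0.949  0.   ] z [-0.949 -0.316  0.   ] yawY -71.56
units total [ 1.000e-02 -2.503e+01 -2.612e+01]
q [ 1.26  0.32 -0.07  1.45  0.02  1.37 -0.06]
```

```bash
cat >> h.py <<'E'
def roll(target,psi_t,n):
    s=ctrl.get_state();R=Ro.from_rotvec(s["tool_rot"]).as_matrix()
    psi=np.arctan2(R[1,1],R[0,1]);dpsi=(psi_t-psi+np.pi)%(2*np.pi)-np.pi
    yu=-np.degrees(dpsi)/6/(5*n);p=s["position"].copy();T=np.asarray(target)
    print("yaw unit/row",yu.round(3))
    for k in range(n):
        m=psi+dpsi*(k+.5)/n
        A=np.array([[0,0,-1],[np.cos(m),np.sin(m),0],[np.sin(m),-np.cos(m),0]])
        print(((A@((T-s["position"])/n))/.125).round(2))
E
python3 - <<'E'
from h import *
roll([*tw(-.14),.185],np.arctan2(yh[1],yh[0]),6)
E
```

```text
yaw unit/row -0.423
[ 0.   -0.73 -0.96]
[ 0.  -0.5 -1.1]
[ 0.   -0.25 -1.18]
[ 0.    0.01 -1.21]
[ 0.    0.28 -1.17]
[ 0.    0.53 -1.08]
```

Run:
```python
from h import *
roll([*tw(-.14),.185],np.arctan2(yh[1],yh[0]),8)
```

```text
yaw unit/row -0.317
[ 0.   -0.57 -0.7 ]
[ 0.   -0.45 -0.79]
[ 0.   -0.31 -0.85]
[ 0.   -0.16 -0.89]
[ 0.   -0.01 -0.9 ]
[ 0.    0.14 -0.89]
[ 0.    0.28 -0.86]
[ 0.    0.42 -0.8 ]
```

>>> {"name": "servo_tool", "arguments": {"dp": [[0,-0.57,-0.7],[0,-0.57,-0.7],[0,-0.57,-0.7],[0,-0.57,-0.7],[0,-0.57,-0.7]], "yaw": [-0.32,-0.32,-0.32,-0.32,-0.32], "fingers": 0, "grip_force": 20}}

```text
time: 1.3
position: [0.26, -0.5168, 0.1855]
tool_rot: [1.947, 0.487, -1.947]
ft_force: [-0.6, 0.5, -0.1]
grip_width: 0.631
```

>>> {"name": "servo_tool", "arguments": {"dp": [[0,-0.45,-0.79],[0,-0.45,-0.79],[0,-0.45,-0.79],[0,-0.45,-0.79],[0,-0.45,-0.79]], "yaw": [-0.32,-0.32,-0.32,-0.32,-0.32]}}

```text
time: 1.8
position: [0.3144, -0.4162, 0.1854]
tool_rot: [1.841, 0.63, -1.841]
ft_force: [-0.0, -0.6, 0.1]
grip_width: 0.173
```

>>> {"name": "servo_tool", "arguments": {"dp": [[0,-0.31,-0.85],[0,-0.31,-0.85],[0,-0.31,-0.85],[0,-0.31,-0.85],[0,-0.31,-0.85]], "yaw": [-0.32,-0.32,-0.32,-0.32,-0.32]}}

```text
time: 2.3
position: [0.3682, -0.3169, 0.1853]
tool_rot: [1.732, 0.76, -1.732]
ft_force: [0.0, 0.4, 0.0]
grip_width: 0.006
```

>>> {"name": "servo_tool", "arguments": {"dp": [[0,-0.16,-0.89],[0,-0.16,-0.89],[0,-0.16,-0.89],[0,-0.16,-0.89],[0,-0.16,-0.89]], "yaw": [-0.32,-0.32,-0.32,-0.32,-0.32]}}

```text
time: 2.8
position: [0.4226, -0.2178, 0.1853]
tool_rot: [1.619, 0.879, -1.619]
ft_force: [-0.5, -0.1, -0.0]
grip_width: 0.007
```

Run:
```python
from h import *
plan([*tw(-.14),.185])
roll([*tw(-.14),.185],np.arctan2(yh[1],yh[0]),4)
```

```text
t 2.8 pos [ 0.4226 -0.2178  0.1853] track [ 0.2435 -0.2364] F [-0.5  -0.1  -0.03] w 0.007
tool x [ 0. -0. -1.] y [ 0.839 -0.545  0.   ] z [-0.545 -0.839 -0.   ] yawY -33.0
units total [ 1.000e-02 -1.880e+00 -1.792e+01]
q [ 0.89 -0.04 -0.46  1.85 -0.02  1.32 -0.14]
yaw unit/row -0.314
[ 0.   -0.02 -0.9 ]
[ 0.    0.13 -0.89]
[ 0.    0.27 -0.86]
[ 0.    0.41 -0.8 ]
```

>>> {"name": "servo_tool", "arguments": {"dp": [[0,-0.02,-0.9],[0,-0.02,-0.9],[0,-0.02,-0.9],[0,-0.02,-0.9],[0,-0.02,-0.9]], "yaw": [-0.31,-0.31,-0.31,-0.31,-0.31]}}

```text
time: 3.3
position: [0.4756, -0.1188, 0.1853]
tool_rot: [1.507, 0.984, -1.507]
ft_force: [-0.2, -0.3, 0.2]
grip_width: 0.001
```

>>> {"name": "servo_tool", "arguments": {"dp": [[0,0.13,-0.89],[0,0.13,-0.89],[0,0.13,-0.89],[0,0.13,-0.89],[0,0.13,-0.89]], "yaw": [-0.31,-0.31,-0.31,-0.31,-0.31]}}

```text
time: 3.8
position: [0.5291, -0.02, 0.1853]
tool_rot: [1.392, 1.08, -1.392]
ft_force: [0.4, 0.2, -0.3]
grip_width: 0.009
```

>>> {"name": "servo_tool", "arguments": {"dp": [[0,0.27,-0.86],[0,0.27,-0.86],[0,0.27,-0.86],[0,0.27,-0.86],[0,0.27,-0.86]], "yaw": [-0.32,-0.32,-0.32,-0.32,-0.32]}}

```text
time: 4.3
position: [0.582, 0.0792, 0.1852]
tool_rot: [1.271, 1.168, -1.271]
ft_force: [-0.2, -1.0, -0.5]
grip_width: 0.005
```

>>> {"name": "servo_tool", "arguments": {"dp": [[0,0.41,-0.8],[0,0.41,-0.8],[0,0.41,-0.8],[0,0.41,-0.8],[0,0.41,-0.8]], "yaw": [-0.32,-0.32,-0.32,-0.32,-0.32]}}

```text
time: 4.8
position: [0.6351, 0.1781, 0.1848]
tool_rot: [1.148, 1.248, -1.148]
ft_force: [0.3, 0.1, 0.2]
grip_width: 0.008
```

Run:
```python
from h import *
im,_=ctrl.get_image("scene");cv2.imwrite("pics/s1.png",cv2.resize(im[100:320,150:450],None,fx=2.5,fy=2.5)[:,:,::-1])
plan([*tw(-.14),.070])
```

```text
t 4.85 pos [0.6351 0.183  0.1847] track [-0.1388  0.0078] F [-0.01  2.66 -0.75] w 0.003
tool x [-0.     0.005 -1.   ] y [0.996 0.088 0.   ] z [ 0.088 -0.996 -0.005] yawY 5.06
units total [ 4.59 -0.32 -0.03]
q [ 0.26  0.45 -0.79  1.4   0.32  1.42 -0.44]
```

View pics/s1.png

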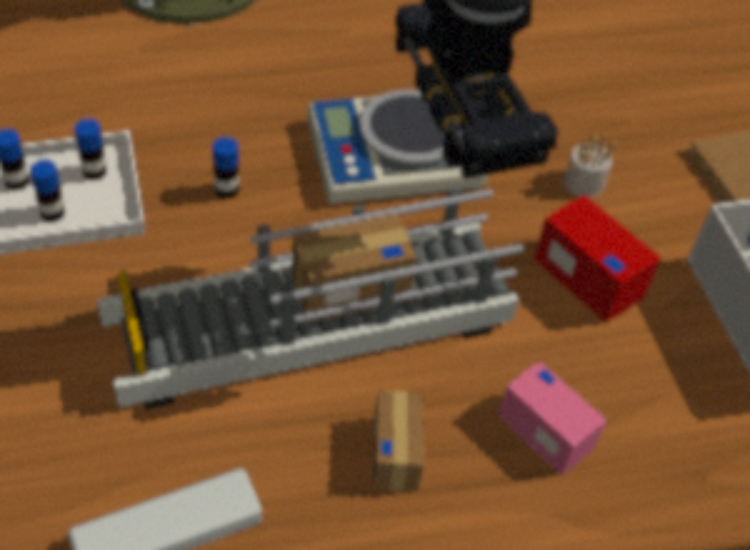

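>>> {"name": "servo_tool", "arguments": {"dp": [[0.4,-0.16,0],[0.5,-0.16,0],[0.5,0,0],[0.5,0,0],[0.5,0,0]], "yaw": [0.08,0,0,0,0]}}

```text
time: 5.35
position: [0.6263, 0.1746, 0.1239]
tool_rot: [1.156, 1.242, -1.157]
ft_force: [0.3, -0.5, -0.0]
grip_width: 0.005
```

>>> {"name": "servo_tool", "arguments": {"dp": [[0.5,0,0],[0.5,0,0],[0.5,0,0],[0.4,0,0],[0.3,0,0]], "yaw": [0,0,0,0,0]}}

```text
time: 5.85
position: [0.6262, 0.1757, 0.0691]
tool_rot: [1.155, 1.243, -1.156]
ft_force: [-0.1, -0.3, 0.6]
grip_width: 0.005
```

Run:
```python
from h import *
im,_=ctrl.get_image("top");cv2.imwrite("pics/t2.png",cv2.resize(im[110:220,105:335],None,fx=3.4,fy=3.4)[:,:,::-1])
im,_=ctrl.get_image("scene");cv2.imwrite("pics/s2.png",cv2.resize(im[100:320,150:450],None,fx=2.5,fy=2.5)[:,:,::-1])
plan([*tw(-.14),.070])
```

```text
t 5.95 pos [0.6258 0.1755 0.0689] track [-0.1321 -0.0021] F [ 0.44 -0.89 -0.16] w 0.006
tool x [-0.002 -0.001 -1.   ] y [ 0.997  0.073 -0.002] z [ 0.073 -0.997  0.   ] yawY 4.17
units total [-0.04  0.08 -0.32]
q [ 0.26  0.51 -0.76  1.57  0.37  1.22 -0.49]
```

View pics/s2.png

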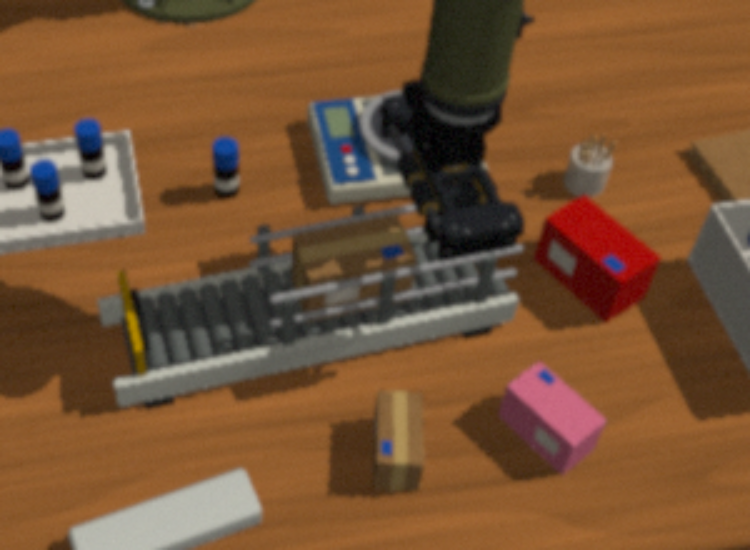

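View pics/t2.png

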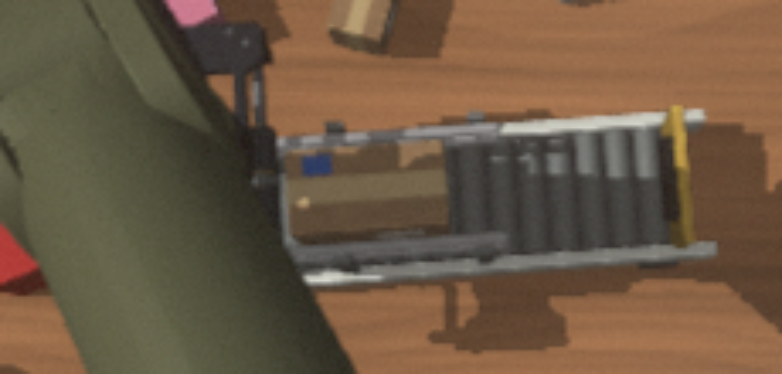

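>>> {"name": "servo_tool", "arguments": {"dp": [[0,0.08,0.1],[0,0,0.16],[0,0,0.16],[0,0,0.16],[0,0,0.16]], "yaw": [-0.08,0,0,0,0]}}

```text
time: 6.45
position: [0.6302, 0.1569, 0.0706]
tool_rot: [1.15, 1.246, -1.15]
ft_force: [-0.3, 1.0, -0.6]
grip_width: 0.011
```

>>> {"name": "servo_tool", "arguments": {"dp": [[0,0,0.16],[0,0,0.16],[0,0,0.16],[0,0,0.16],[0,0,0.16]], "yaw": [0,0,0,0,0]}}

```text
time: 6.95
position: [0.6317, 0.1372, 0.0703]
tool_rot: [1.149, 1.246, -1.149]
ft_force: [0.1, 0.8, -0.3]
grip_width: 0.008
```

>>> {"name": "servo_tool", "arguments": {"dp": [[0,0,0.16],[0,0,0.16],[0,0,0.16],[0,0,0.16],[0,0,0.16]], "yaw": [0,0,0,0,0]}}

```text
time: 7.45
position: [0.6332, 0.1173, 0.0703]
tool_rot: [1.149, 1.246, -1.149]
ft_force: [0.4, 0.9, -0.6]
grip_width: 0.004
```

Run:
```python
from h import *
im,_=ctrl.get_image("top");cv2.imwrite("pics/t3.png",cv2.resize(im[110:220,105:335],None,fx=3.4,fy=3.4)[:,:,::-1])
plan([*tw(.05),.070])
```

```text
t 7.5 pos [0.6334 0.1162 0.0702] track [-0.0723  0.0007] F [ 0.15  0.48 -0.41] w 0.007
tool x [-0.    -0.001 -1.   ] y [ 0.997  0.08  -0.   ] z [ 0.08  -0.997  0.001] yawY 4.58
units total [ 0.01 -0.03  4.89]
q [ 0.35  0.49 -0.75  1.58  0.35  1.21 -0.39]
```

View pics/t3.png

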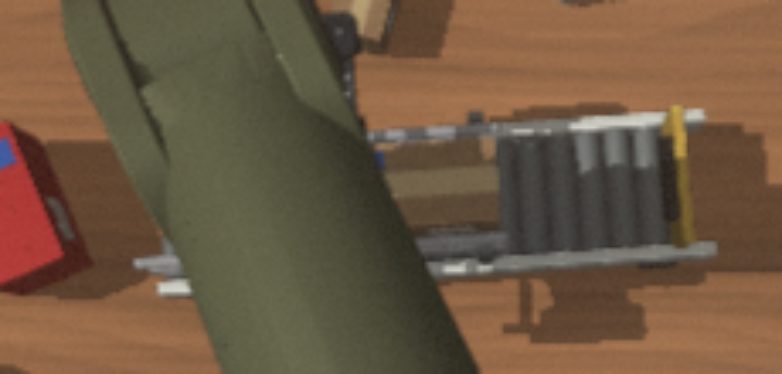

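>>> {"name": "servo_tool", "arguments": {"dp": [[0,0,0.16],[0,0,0.16],[0,0,0.16],[0,0,0.16],[0,0,0.16]], "yaw": [0,0,0,0,0]}}

```text
time: 8.0
position: [0.6348, 0.0973, 0.0703]
tool_rot: [1.149, 1.246, -1.15]
ft_force: [0.2, -0.0, 0.8]
grip_width: 0.005
```

>>> {"name": "servo_tool", "arguments": {"dp": [[0,0,0.16],[0,0,0.16],[0,0,0.16],[0,0,0.16],[0,0,0.16]], "yaw": [0,0,0,0,0]}}

```text
time: 8.5
position: [0.6365, 0.0774, 0.0703]
tool_rot: [1.149, 1.246, -1.149]
ft_force: [1.1, 0.6, -0.2]
grip_width: 0.01
```

>>> {"name": "servo_tool", "arguments": {"dp": [[0,0,0.16],[0,0,0.16],[0,0,0.16],[0,0,0.16],[0,0,0.16]], "yaw": [0,0,0,0,0]}}

```text
time: 9.0
position: [0.6381, 0.0575, 0.0703]
tool_rot: [1.149, 1.246, -1.149]
ft_force: [-0.2, 0.6, -0.5]
grip_width: 0.006
```

>>> {"name": "servo_tool", "arguments": {"dp": [[0,0,0.16],[0,0,0.16],[0,0,0.16],[0,0,0.16],[0,0,0.16]], "yaw": [0,0,0,0,0]}}

```text
time: 9.5
position: [0.6397, 0.0376, 0.0703]
tool_rot: [1.149, 1.246, -1.149]
ft_force: [0.6, 0.5, -0.3]
grip_width: 0.007
```

Run:
```python
from h import *
im,_=ctrl.get_image("top");cv2.imwrite("pics/t4.png",cv2.resize(im[110:220,105:335],None,fx=3.4,fy=3.4)[:,:,::-1])
plan([*tw(.05),.070])
```

```text
t 9.55 pos [0.6398 0.0364 0.0703] track [0.0077 0.0007] F [-0.83 -0.36 -0.71] w 0.003
tool x [-0.    -0.001 -1.   ] y [ 0.997  0.08  -0.   ] z [ 0.08  -0.997  0.001] yawY 4.58
units total [ 0.01 -0.03  1.69]
q [ 0.47  0.48 -0.74  1.59  0.34  1.2  -0.26]
```

View pics/t4.png

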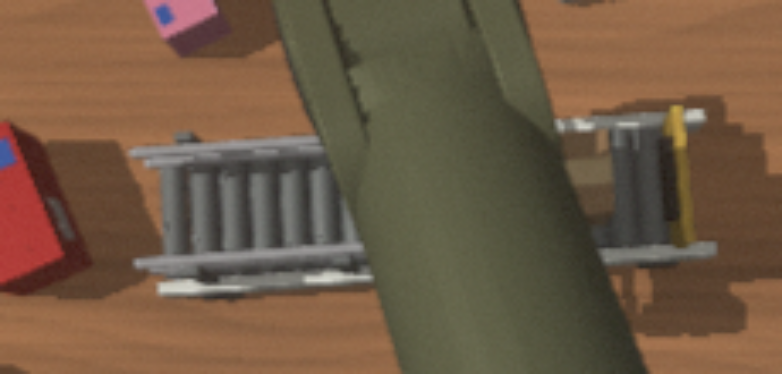

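>>> {"name": "servo_tool", "arguments": {"dp": [[0,0,0.16],[0,0,0.16],[0,0,0.16],[0,0,0.12],[0,0,0.12]], "yaw": [0,0,0,0,0]}}

```text
time: 10.05
position: [0.6411, 0.0196, 0.0703]
tool_rot: [1.149, 1.246, -1.15]
ft_force: [0.2, 1.8, 0.2]
grip_width: 0.007
```

>>> {"name": "servo_tool", "arguments": {"dp": [[0,0,0.1],[0,0,0.1],[0,0,0.1],[0,0,0.1],[0,0,0.1]], "yaw": [0,0,0,0,0]}}

```text
time: 10.55
position: [0.6422, 0.0073, 0.0703]
tool_rot: [1.149, 1.246, -1.149]
ft_force: [-0.5, 0.6, 0.1]
grip_width: 0.004
```

Run:
```python
from h import *
im,_=ctrl.get_image("top");cv2.imwrite("pics/t5.png",cv2.resize(im[110:220,105:335],None,fx=3.4,fy=3.4)[:,:,::-1])
im,_=ctrl.get_image("scene");cv2.imwrite("pics/s5.png",cv2.resize(im[150:290,150:400],None,fx=3,fy=3)[:,:,::-1])
plan([*tw(.05),.070])
```

```text
t 10.65 pos [0.6422 0.0067 0.0703] track [0.0375 0.0007] F [ 0.09  0.04 -0.48] w 0.004
tool x [-0.    -0.001 -1.   ] y [ 0.997  0.08  -0.   ] z [ 0.08  -0.997  0.001] yawY 4.6
units total [ 0.01 -0.03  0.5 ]
q [ 0.51  0.48 -0.73  1.59  0.34  1.2  -0.21]
```

View pics/t5.png

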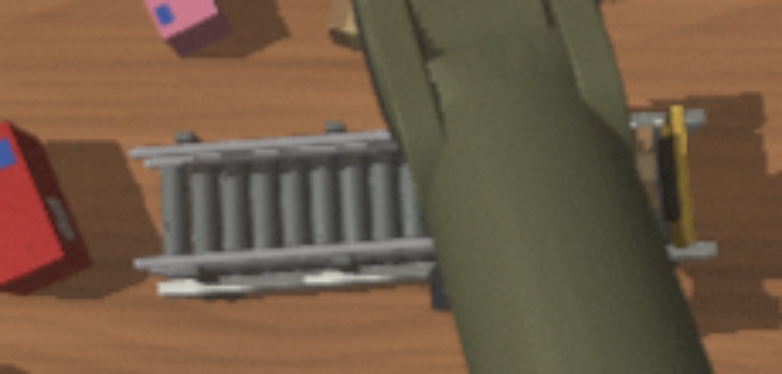

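View pics/s5.png

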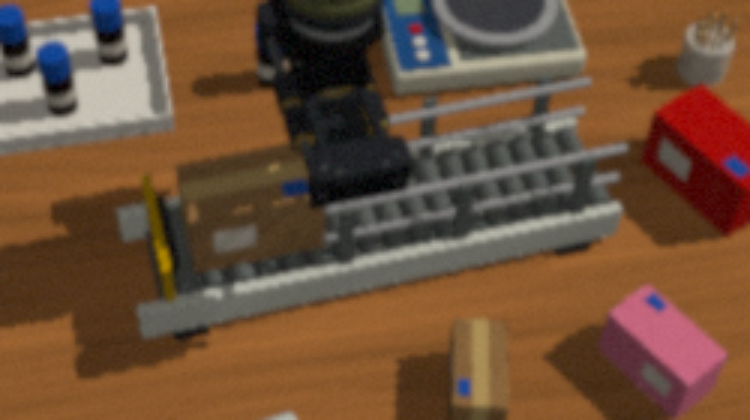

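>>> {"name": "servo_tool", "arguments": {"dp": [[0,0,0.1],[0,0,0.1],[0,0,0.1],[0,0,0.08],[0,0,0.06]], "yaw": [0,0,0,0,0]}}

```text
time: 11.15
position: [0.6431, -0.0038, 0.0703]
tool_rot: [1.149, 1.246, -1.15]
ft_force: [-1.0, 0.1, -0.5]
grip_width: 0.004
```

>>> {"name": "servo_tool", "arguments": {"dp": [[0,0,0.04],[0,0,0.04],[0,0,0.04],[0,0,0.04],[0,0,0.04]], "yaw": [0,0,0,0,0]}}

```text
time: 11.65
position: [0.6431, -0.0054, 0.0704]
tool_rot: [1.15, 1.25, -1.146]
ft_force: [-0.9, 7.1, 1.3]
grip_width: 0.006
```

Run:
```python
from h import *
im,_=ctrl.get_image("scene");cv2.imwrite("pics/s6.png",cv2.resize(im[170:270,180:340],None,fx=4.5,fy=4.5)[:,:,::-1])
plan([*tw(.05),.070])
```

```text
t 11.7 pos [ 0.6431 -0.0054  0.0704] track [0.0496 0.0006] F [-0.44  5.74  0.36] w 0.003
tool x [-0.     0.004 -1.   ] y [ 0.997  0.083 -0.   ] z [ 0.083 -0.997 -0.004] yawY 4.75
units total [ 0.02 -0.03  0.02]
q [ 0.53  0.48 -0.73  1.59  0.33  1.2  -0.18]
```

View pics/s6.png

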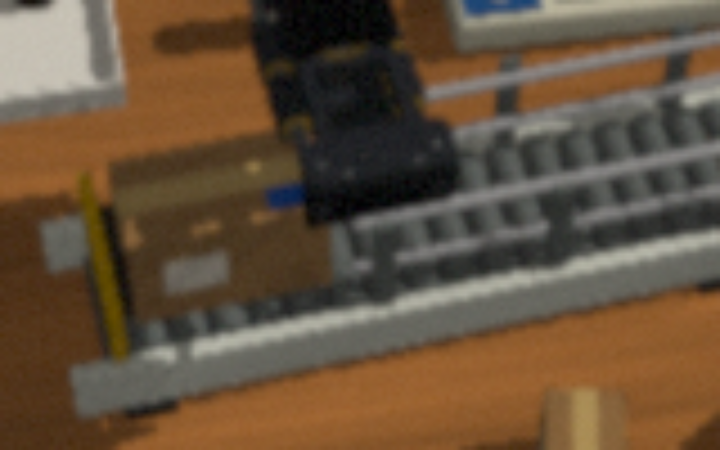

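>>> {"name": "servo_tool", "arguments": {"dp": [[0,0,0],[0,0,0],[0,0,0],[0,0,0],[0,0,0]], "yaw": [0,0,0,0,0]}}

```text
time: 12.2
position: [0.6431, -0.0054, 0.0704]
tool_rot: [1.15, 1.25, -1.146]
ft_force: [-0.8, 5.8, 0.3]
grip_width: 0.004
```

>>> {"name": "servo_tool", "arguments": {"dp": [[0,0,-0.1],[0,0,-0.1],[0,0,-0.3],[0,0,-0.5],[0,0,-0.5]], "yaw": [0,0,0,0,0]}}

```text
time: 12.7
position: [0.6403, 0.0298, 0.0704]
tool_rot: [1.15, 1.246, -1.15]
ft_force: [0.2, 0.4, -0.0]
grip_width: 0.005
```

>>> {"name": "servo_tool", "arguments": {"dp": [[-0.8,0,0],[-0.8,0,0],[-0.8,0,0],[-0.8,0,0],[-0.8,0,0]], "yaw": [0,0,0,0,0], "fingers": 1}}

```text
time: 13.2
position: [0.6402, 0.0304, 0.1712]
tool_rot: [1.148, 1.247, -1.148]
ft_force: [0.1, -0.1, -0.3]
grip_width: 0.372
```

Run:
```python
from h import *
im,d=ctrl.get_image("top");cv2.imwrite("pics/t7.png",cv2.resize(im[110:220,105:335],None,fx=3.4,fy=3.4)[:,:,::-1])
im,d=ctrl.get_image("scene");cv2.imwrite("pics/s7.png",cv2.resize(im[170:270,180:340],None,fx=4.5,fy=4.5)[:,:,::-1])
W=cloud("scene",d);m=(abs(W[...,2]-.12)<.004)&(d>0)
T=(W[...,:2]-C)@np.stack([d_:=np.array([np.cos(TH),np.sin(TH)]),yh],1)
m&=(T[...,0]>.0)&(T[...,0]<.2)&(abs(T[...,1])<.06)
q=T[m].astype(np.float32);print(len(q),np.percentile(q,[1,50,99],0).round(4),cv2.minAreaRect(q))
plan([*tw(.115),.170])
```

```text
957 [[ 0.0313 -0.0375]
 [ 0.116   0.0037]
 [ 0.1713  0.0414]] ((0.0876774713397026, -0.0007980167865753174), (0.10040243715047836, 0.16969458758831024), 89.25293731689453)
t 13.3 pos [0.6422 0.0308 0.1736] track [0.0135 0.0026] F [-0.3  -0.02 -0.24] w 0.466
tool x [ 0.005  0.    -1.   ] y [0.997 0.082 0.005] z [ 0.082 -0.997  0.   ] yawY 4.72
units total [ 0.14 -0.11  4.06]
q [ 0.49  0.4  -0.77  1.47  0.28  1.37 -0.2 ]
```

View pics/s7.png

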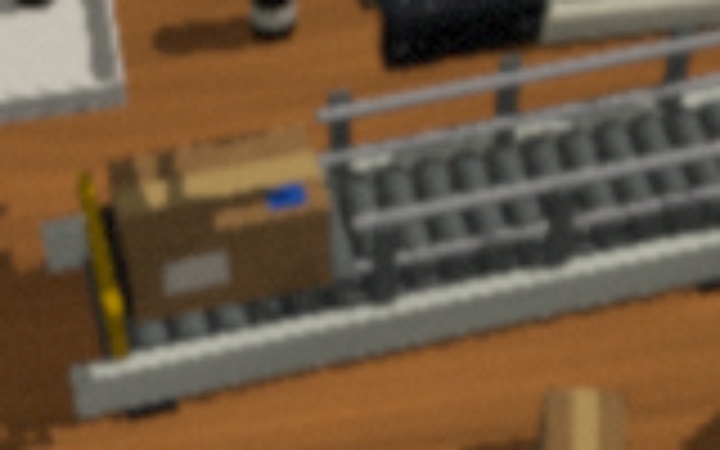

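View pics/t7.png

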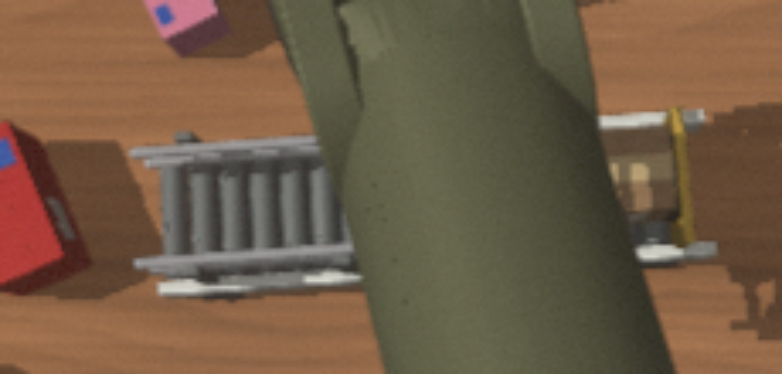

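Run:
```python
from h import *
for x,y in ((640,128),(650,213),(605,133)):
    print(totr(ray("top",105+(x+.5)/3.4-.5,110+(y+.5)/3.4-.5,.12)).round(4))
for x,y in ((112,168),(308,125),(330,178),(118,205)):
    print("scene",totr(ray("scene",180+(x+.5)/4.5-.5,170+(y+.5)/4.5-.5,.12)).round(4))
```

```text
[0.1499 0.0297]
[ 0.152  -0.0307]
[0.1251 0.0278]
scene [ 0.1702 -0.0232]
scene [ 0.0611 -0.0265]
scene [0.0586 0.0127]
scene [0.1715 0.0026]
```

>>> {"name": "servo_tool", "arguments": {"dp": [[0,-0.05,0.8],[0,-0.05,0.8],[0,0,0.8],[0,0,0.8],[0,0,0.8]], "yaw": [0,0,0,0,0], "fingers": 1}}

```text
time: 13.8
position: [0.6456, -0.0708, 0.1692]
tool_rot: [1.148, 1.248, -1.149]
ft_force: [0.4, -0.9, -0.0]
grip_width: 0.923
```

>>> {"name": "servo_tool", "arguments": {"dp": [[0,0,0.05],[0.3,0,0],[0.3,0,0],[0.3,0,0],[0,0,0]], "yaw": [0,0,0,0,0]}}

```text
time: 14.3
position: [0.645, -0.0709, 0.1459]
tool_rot: [1.147, 1.25, -1.15]
ft_force: [-0.2, -0.6, -0.4]
grip_width: 1.001
```

Run:
```python
from h import *
im,d=ctrl.get_image("scene");cv2.imwrite("pics/s8.png",cv2.resize(im[140:270,180:340],None,fx=4.5,fy=4.5)[:,:,::-1])
plan([*tw(.115),.066])
```

```text
t 14.35 pos [ 0.6455 -0.0713  0.1468] track [ 0.1155 -0.0024] F [ 1.04 -0.33 -0.73] w 0.997
tool x [-0.002  0.    -1.   ] y [ 0.997  0.082 -0.002] z [ 0.082 -0.997 -0.   ] yawY 4.72
units total [ 3.23  0.1  -0.02]
q [ 0.62  0.43 -0.73  1.48  0.29  1.34 -0.05]
```

View pics/s8.png

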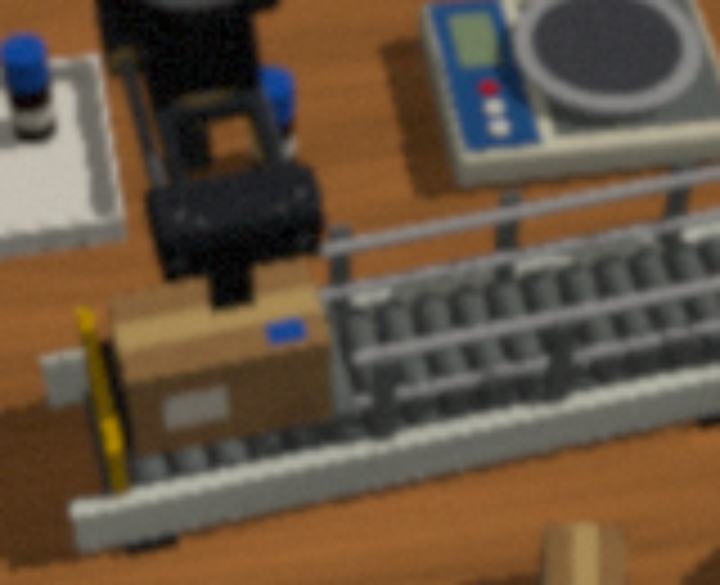

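>>> {"name": "servo_tool", "arguments": {"dp": [[0.2,0.1,0],[0.4,0,0],[0.4,0,0],[0.4,0,0],[0.4,0,0]], "yaw": [0,0,0,0,0]}}

```text
time: 14.85
position: [0.6483, -0.0721, 0.1015]
tool_rot: [1.149, 1.247, -1.15]
ft_force: [-0.2, 0.0, -0.0]
grip_width: 1.0
```

>>> {"name": "servo_tool", "arguments": {"dp": [[0.4,0,0],[0.4,0,0],[0.4,0,0],[0.2,0,0],[0,0,0]], "yaw": [0,0,0,0,0]}}

```text
time: 15.35
position: [0.648, -0.072, 0.0668]
tool_rot: [1.149, 1.248, -1.15]
ft_force: [-0.4, -0.2, -0.2]
grip_width: 1.001
```

>>> {"name": "servo_tool", "arguments": {"dp": [[0,0,0],[0,0,0],[0,0,0],[0,0,0],[0,0,0]], "yaw": [0,0,0,0,0], "fingers": 0, "grip_force": 25}}

```text
time: 15.85
position: [0.6493, -0.072, 0.0684]
tool_rot: [1.15, 1.245, -1.148]
ft_force: [1.8, -0.8, 1.0]
grip_width: 0.688
```

>>> {"name": "servo_tool", "arguments": {"dp": [[0,0,0],[0,0,0],[0,0,0],[0,0,0],[0,0,0]], "yaw": [0,0,0,0,0]}}

```text
time: 16.35
position: [0.6493, -0.072, 0.0683]
tool_rot: [1.15, 1.245, -1.148]
ft_force: [1.8, 0.7, 2.3]
grip_width: 0.688
```

Run:
```python
from h import *
im,d=ctrl.get_image("scene");cv2.imwrite("pics/s9.png",cv2.resize(im[140:270,180:340],None,fx=4.5,fy=4.5)[:,:,::-1])
plan([*tw(.115),.066])
```

```text
t 16.4 pos [ 0.6492 -0.072   0.0683] track [0.1165 0.0013] F [ 2.17 -0.22  2.42] w 0.686
tool x [ 0.001 -0.    -1.   ] y [0.997 0.081 0.001] z [ 0.081 -0.997  0.   ] yawY 4.64
units total [ 0.09 -0.05 -0.06]
q [ 0.6   0.5  -0.7   1.56  0.34  1.2  -0.08]
```

View pics/s9.png

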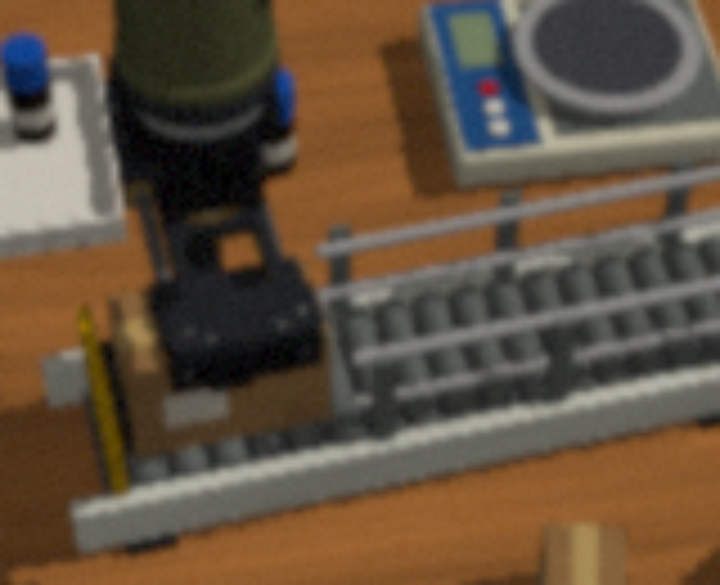

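>>> {"name": "servo_tool", "arguments": {"dp": [[-0.1,0,0],[-0.2,0,0],[-0.3,0,0],[-0.4,0,0],[-0.5,0,0]], "yaw": [0,0,0,0,0], "grip_force": 30}}

```text
time: 16.9
position: [0.6481, -0.072, 0.1057]
tool_rot: [1.149, 1.247, -1.15]
ft_force: [0.2, 0.1, -4.6]
grip_width: 0.687
```

>>> {"name": "servo_tool", "arguments": {"dp": [[-0.6,0,0],[-0.6,0,0],[-0.6,0,0],[-0.5,0,0],[-0.4,0,0]], "yaw": [0,0,0,0,0]}}

```text
time: 17.4
position: [0.649, -0.072, 0.1745]
tool_rot: [1.15, 1.245, -1.149]
ft_force: [0.7, -0.1, -4.2]
grip_width: 0.687
```

Run:
```python
from h import *
im,d=ctrl.get_image("scene");cv2.imwrite("pics/s10.png",cv2.resize(im[120:270,180:340],None,fx=3.8,fy=3.8)[:,:,::-1])
T=[.4065,.2135,.175]
plan(T)
for a in (4.6,30,-90+28): 
    print(a);roll(T,np.radians(a),5)
```

```text
t 17.45 pos [ 0.6498 -0.072   0.176 ] track [0.1165 0.0019] F [ 1.12  0.55 -2.25] w 0.686
tool x [ 0.003 -0.001 -1.   ] y [0.997 0.081 0.003] z [ 0.081 -0.997  0.001] yawY 4.63
units total [  0.    -8.78 -12.17]
q [ 0.62  0.42 -0.73  1.44  0.28  1.39 -0.04]
4.6
yaw unit/row 0.0
[ 0.   -0.35 -0.49]
[ 0.   -0.35 -0.49]
[ 0.   -0.35 -0.49]
[ 0.   -0.35 -0.49]
[ 0.   -0.35 -0.49]
30
yaw unit/row -0.169
[ 0.   -0.33 -0.5 ]
[ 0.   -0.28 -0.53]
[ 0.   -0.24 -0.55]
[ 0.   -0.19 -0.57]
[ 0.   -0.13 -0.58]
-62
yaw unit/row 0.444
[ 0.   -0.41 -0.44]
[ 0.   -0.5  -0.34]
[ 0.   -0.56 -0.21]
[ 0.   -0.59 -0.08]
[ 0.   -0.6   0.06]
```

View pics/s10.png

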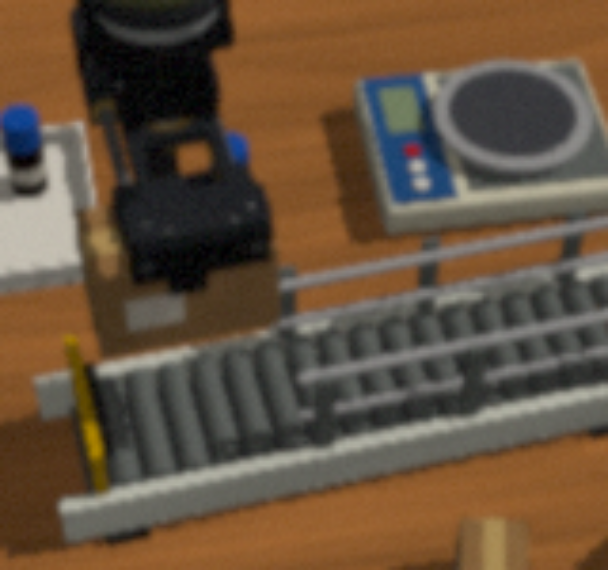

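>>> {"name": "servo_tool", "arguments": {"dp": [[0,-0.1,-0.15],[0,-0.2,-0.28],[0,-0.3,-0.4],[0,-0.35,-0.5],[0,-0.35,-0.5]], "yaw": [0,0,0,0,0]}}

```text
time: 17.95
position: [0.6111, -0.0273, 0.1724]
tool_rot: [1.148, 1.248, -1.149]
ft_force: [-0.1, 0.9, -4.0]
grip_width: 0.686
```

>>> {"name": "servo_tool", "arguments": {"dp": [[0,-0.36,-0.5],[0,-0.36,-0.5],[0,-0.36,-0.5],[0,-0.36,-0.5],[0,-0.36,-0.5]], "yaw": [0,0,0,0,0]}}

```text
time: 18.45
position: [0.5618, 0.0306, 0.1729]
tool_rot: [1.149, 1.246, -1.149]
ft_force: [0.9, 0.4, -4.2]
grip_width: 0.687
```

>>> {"name": "servo_tool", "arguments": {"dp": [[0,-0.36,-0.5],[0,-0.36,-0.5],[0,-0.36,-0.5],[0,-0.36,-0.5],[0,-0.36,-0.5]], "yaw": [0,0,0,0,0]}}

```text
time: 18.95
position: [0.5119, 0.0893, 0.1729]
tool_rot: [1.149, 1.246, -1.149]
ft_force: [0.6, 0.3, -3.6]
grip_width: 0.689
```

>>> {"name": "servo_tool", "arguments": {"dp": [[0,-0.36,-0.5],[0,-0.36,-0.5],[0,-0.36,-0.5],[0,-0.36,-0.5],[0,-0.36,-0.5]], "yaw": [0,0,0,0,0]}}

```text
time: 19.45
position: [0.462, 0.1479, 0.1729]
tool_rot: [1.149, 1.246, -1.149]
ft_force: [-0.8, 0.3, -5.1]
grip_width: 0.689
```

Run:
```python
from h import *
plan([.4065,.2135,.175])
```

```text
t 19.45 pos [0.462  0.1479 0.1729] track [-0.1178 -0.1675] F [-0.78  0.26 -5.07] w 0.689
tool x [ 0. -0. -1.] y [0.997 0.081 0.   ] z [ 0.081 -0.997  0.   ] yawY 4.64
units total [-0.09 -2.   -2.79]
q [ 0.55  0.01 -0.91  1.84  0.01  1.3  -0.28]
```

>>> {"name": "servo_tool", "arguments": {"dp": [[0,-0.36,-0.5],[0,-0.36,-0.5],[0,-0.36,-0.5],[0,-0.36,-0.5],[0,-0.2,-0.28]], "yaw": [0,0,0,0,0]}}

```text
time: 19.95
position: [0.4161, 0.2021, 0.1729]
tool_rot: [1.148, 1.247, -1.148]
ft_force: [1.1, -0.4, -4.5]
grip_width: 0.683
```

>>> {"name": "servo_tool", "arguments": {"dp": [[0,-0.1,-0.15],[0,0,0],[0,0,0],[0,0,0],[0,0,0]], "yaw": [0,0,0,0,0]}}

```text
time: 20.45
position: [0.4148, 0.2035, 0.1727]
tool_rot: [1.15, 1.246, -1.15]
ft_force: [-0.4, 0.6, -4.5]
grip_width: 0.689
```

Run:
```python
from h import *
plan([.4065,.2135,.0683])
im,d=ctrl.get_image("scene");cv2.imwrite("pics/s11.png",cv2.resize(im[80:210,240:420],None,fx=4,fy=4)[:,:,::-1])
im,d=ctrl.get_image("top");cv2.imwrite("pics/t11.png",cv2.resize(im[200:310,100:230],None,fx=5,fy=5)[:,:,::-1])
```

```text
t 20.45 pos [0.4148 0.2035 0.1727] track [-0.177  -0.2101] F [-0.41  0.61 -4.48] w 0.689
tool x [-0.  0. -1.] y [ 0.997  0.08  -0.   ] z [ 0.08  -0.997 -0.   ] yawY 4.58
units total [ 4.18 -0.3  -0.42]
q [ 0.5  -0.07 -0.96  1.88 -0.06  1.3  -0.36]
```

View pics/s11.png

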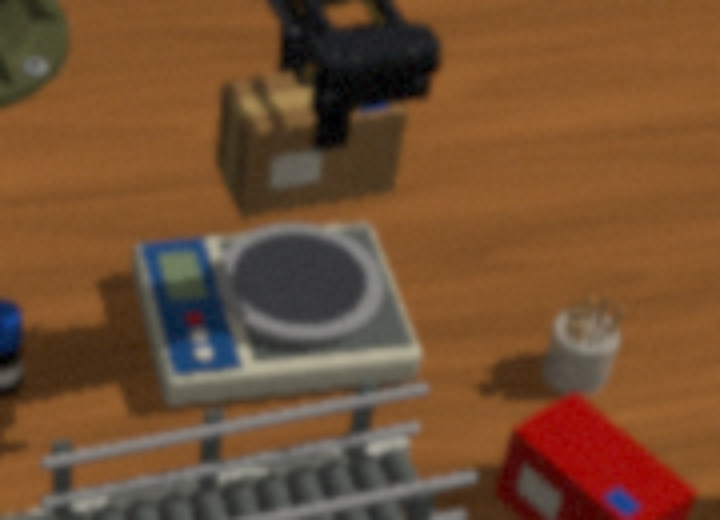

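View pics/t11.png

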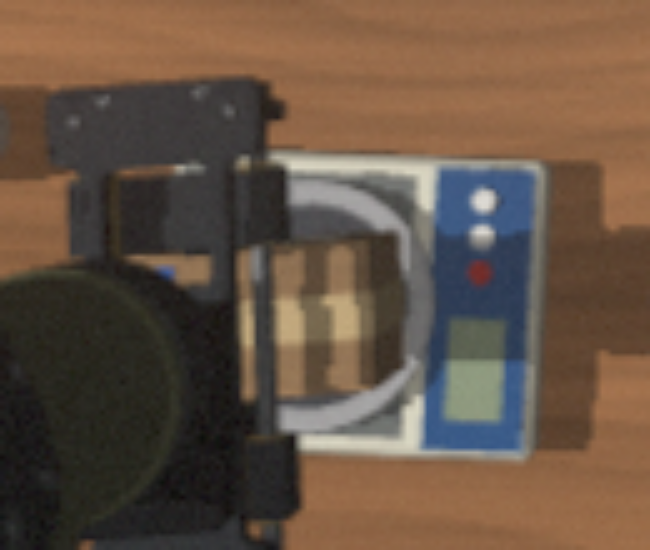

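>>> {"name": "servo_tool", "arguments": {"dp": [[0.2,-0.15,-0.18],[0.4,-0.15,-0.18],[0.4,0,0],[0.5,0,0],[0.5,0,0]], "yaw": [0,0,0,0,0]}}

```text
time: 21.05
position: [0.4061, 0.212, 0.1214]
tool_rot: [1.149, 1.246, -1.15]
ft_force: [0.6, 0.4, -3.9]
grip_width: 0.684
```

>>> {"name": "servo_tool", "arguments": {"dp": [[0.5,0,0],[0.4,0,0],[0.4,0,0],[0.2,0,0],[0.2,0,0]], "yaw": [0,0,0,0,0]}}

```text
time: 21.55
position: [0.4064, 0.2124, 0.0799]
tool_rot: [1.149, 1.247, -1.149]
ft_force: [-0.2, -0.7, -4.1]
grip_width: 0.685
```

>>> {"name": "servo_tool", "arguments": {"dp": [[0.05,0,0],[0,0,0],[0,0,0],[0,0,0],[0,0,0]], "yaw": [0,0,0,0,0]}}

```text
time: 22.05
position: [0.4066, 0.2123, 0.0793]
tool_rot: [1.15, 1.246, -1.149]
ft_force: [0.4, -0.2, -4.1]
grip_width: 0.685
```

Run:
```python
from h import *
plan([.4065,.2120,.0683])
im,d=ctrl.get_image("scene");cv2.imwrite("pics/s12.png",cv2.resize(im[80:210,240:420],None,fx=4,fy=4)[:,:,::-1])
im,d=ctrl.get_image("top");cv2.imwrite("pics/t12.png",cv2.resize(im[200:310,100:230],None,fx=5,fy=5)[:,:,::-1])
```

```text
t 22.05 pos [0.4066 0.2123 0.0793] track [-0.1865 -0.2176] F [ 0.38 -0.19 -4.1 ] w 0.685
tool x [ 0.001 -0.    -1.   ] y [0.997 0.081 0.001] z [ 0.081 -0.997  0.   ] yawY 4.63
units total [ 0.44 -0.    0.01]
q [ 0.47  0.05 -1.01  2.01  0.05  1.1  -0.49]
```

View pics/s12.png

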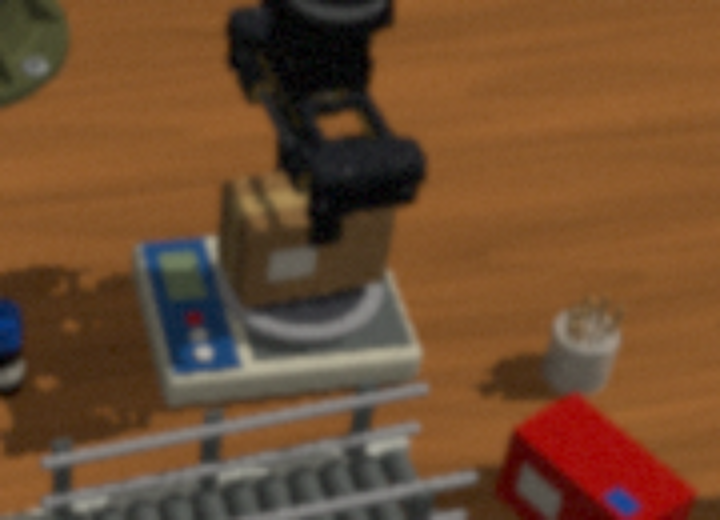

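View pics/t12.png

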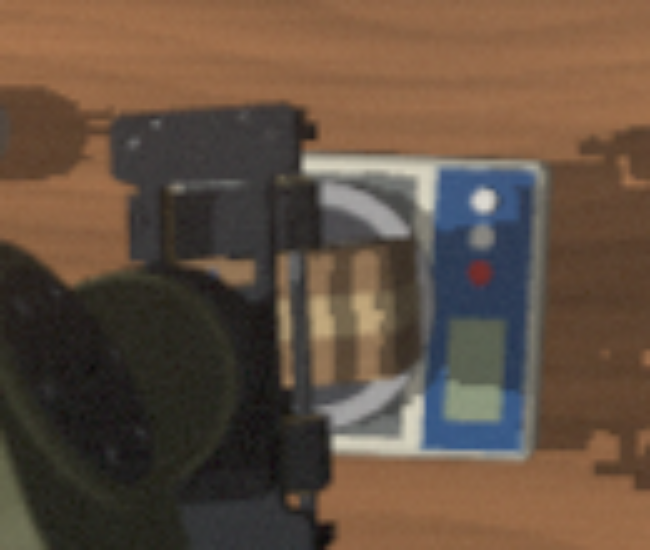

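>>> {"name": "servo_tool", "arguments": {"dp": [[0.08,0,0],[0.08,0,0],[0.08,0,0],[0.06,0,0],[0.04,0,0]], "yaw": [0,0,0,0,0]}}

```text
time: 22.65
position: [0.4062, 0.2123, 0.0703]
tool_rot: [1.149, 1.247, -1.15]
ft_force: [-0.6, 0.1, -3.7]
grip_width: 0.686
```

>>> {"name": "servo_tool", "arguments": {"dp": [[0.02,0,0],[0.02,0,0],[0.02,0,0],[0.02,0,0],[0.02,0,0]], "yaw": [0,0,0,0,0]}}

```text
time: 23.15
position: [0.4064, 0.2123, 0.0683]
tool_rot: [1.149, 1.246, -1.15]
ft_force: [-1.9, -0.8, 1.6]
grip_width: 0.687
```

Run:
```python
from h import *
plan([.4065,.2120,.0683])
for x,y in ((395,238),(400,378)): print(ray("top",100+(x+.5)/5-.5,200+(y+.5)/5-.5,.131).round(4))
```

```text
t 23.15 pos [0.4064 0.2123 0.0683] track [-0.1865 -0.2178] F [-1.92 -0.82  1.62] w 0.687
tool x [ 0. -0. -1.] y [0.997 0.081 0.   ] z [ 0.081 -0.997  0.   ] yawY 4.63
units total [-0.    0.    0.01]
q [ 0.46  0.07 -1.01  2.02  0.07  1.08 -0.51]
[0.4436 0.1585 0.131 ]
[0.3814 0.1543 0.131 ]
```

>>> {"name": "servo_tool", "arguments": {"dp": [[0,0,0],[0,0,0],[0,0,0],[0,0,0],[0,0,0]], "yaw": [0,0,0,0,0], "fingers": 1}}

```text
time: 23.65
position: [0.4065, 0.2124, 0.0682]
tool_rot: [1.149, 1.246, -1.149]
ft_force: [-0.3, -0.4, -0.4]
grip_width: 0.982
```

>>> {"name": "servo_tool", "arguments": {"dp": [[0,0,0],[0,0,0],[0,0,0],[0,0,0],[0,0,0]], "yaw": [0,0,0,0,0]}}

```text
time: 24.15
position: [0.4063, 0.2123, 0.0681]
tool_rot: [1.149, 1.246, -1.149]
ft_force: [0.6, -0.3, 0.8]
grip_width: 1.002
```

>>> {"name": "servo_tool", "arguments": {"dp": [[-0.2,0,0],[-0.4,0,0],[-0.6,0,0],[-0.6,0,0],[-0.6,0,0]], "yaw": [0,0,0,0,0]}}

```text
time: 24.65
position: [0.4065, 0.2126, 0.1295]
tool_rot: [1.15, 1.246, -1.148]
ft_force: [0.1, -0.4, 0.4]
grip_width: 0.999
```

>>> {"name": "servo_tool", "arguments": {"dp": [[-0.6,0,0],[-0.6,0,0],[-0.6,0,0],[-0.5,0,0],[-0.3,0,0]], "yaw": [0,0,0,0,0]}}

```text
time: 25.15
position: [0.4068, 0.2126, 0.1946]
tool_rot: [1.15, 1.245, -1.148]
ft_force: [0.8, -0.2, 0.6]
grip_width: 1.0
```

Run:
```python
from h import *
plan([.4065,.2120,.0683])
im,d=ctrl.get_image("scene");cv2.imwrite("pics/s13.png",cv2.resize(im[80:210,140:420],None,fx=2.8,fy=2.8)[:,:,::-1])
im2,d2=ctrl.get_image("top")
for n,dd in(("scene",d),("top",d2)):
    W=cloud(n,dd);m=(abs(W[...,2]-.12)<.005)&(dd>0)&(abs(W[...,0]-.41)<.06)&(abs(W[...,1]-.21)<.08)
    q=W[m].astype(np.float32);print(n,len(q),cv2.minAreaRect(q[:,:2]))
    if n=="scene":
        c=np.linalg.lstsq(np.c_[q[:,:2]-q[:,:2].mean(0),np.ones(len(q))],q[:,2],rcond=None)[0];print("tilt fit",c)
```

```text
t 25.15 pos [0.4068 0.2126 0.1946] track [-0.1868 -0.2173] F [ 0.81 -0.24  0.59] w 1.0
tool x [ 0.002  0.    -1.   ] y [0.997 0.081 0.002] z [ 0.081 -0.997  0.   ] yawY 4.65
units total [ 5.05 -0.03  0.02]
q [ 0.51 -0.11 -0.97  1.86 -0.09  1.34 -0.36]Traceback (most recent call last):
  File "<stdin>", line 7, in <module>
cv2.error: OpenCV(4.12.0) /io/opencv/modules/imgproc/src/convhull.cpp:143: error: (-215:Assertion failed) total >= 0 && (depth == CV_32F || depth == CV_32S) in function 'convexHull'
```

View pics/s13.png

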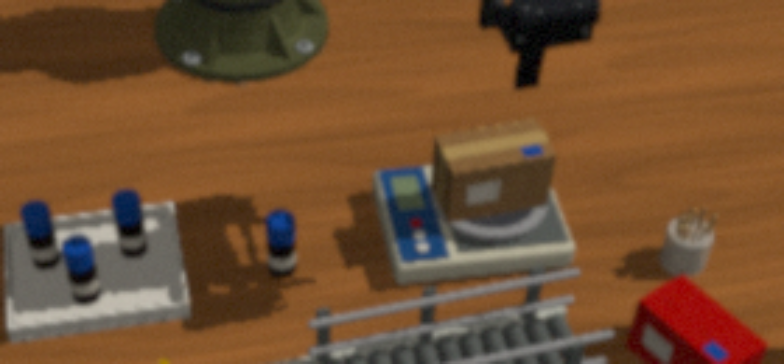

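Run:
```python
from h import *
for n in("scene",):
    im,dd=ctrl.get_image(n);W=cloud(n,dd);m=(abs(W[...,2]-.12)<.006)&(dd>0)&(abs(W[...,0]-.41)<.06)&(abs(W[...,1]-.21)<.08)
    q=W[m];print(n,len(q),q.mean(0),cv2.minAreaRect(np.ascontiguousarray(q[:,:2],dtype=np.float32)))
    print("tilt",np.linalg.lstsq(np.c_[q[:,:2]-q[:,:2].mean(0),np.ones(len(q))],q[:,2],rcond=None)[0])
print(ctrl.get_state()["qd"].round(3))
```

```text
scene 608 [0.4094468  0.21022819 0.12043698] ((0.4048575460910797, 0.21063053607940674), (0.06621330976486206, 0.11218354105949402), 5.2007293701171875)
tilt [-0.0191007   0.00140869  0.12043698]
[-0.002  0.015 -0.003  0.02   0.002 -0.007 -0.001]
```

Run:
```python
from bench import ctrl
print(ctrl.close_job())
```

```text
the job is handed in; nothing more can be done
None
```

I pushed the carton to the end stop, lifted it off there, set it on the scale's pan, let go and handed the job in at about 25 s of the 58 s allowed. The hand-in gives no verdict.

- **Pushing:** I pushed the carton with shut fingers at about 40 mm/s, slowing near the end. I then held it against the stop at about 6 N for 0.5 s, and the pictures after backing off showed it square against the stop.
- **Lift and placing:** The gripper closed on it at about 60 mm. I raised it about 105 mm straight up at the stop, carried it over, and lowered it at about 5 mm/s until the force showed contact before opening.
- **Final checks:**
  - In the scene depth picture the carton's centre is at about (0.407, 0.210). The pan is at about (0.407, 0.213), so the offset is about 3 mm.
  - The top is at z = 0.120, as it should be, and fits as level to about 0.02 rad.
  - The gripper is open and about 75 mm clear of the carton's top.
  - In the last picture vials 1 to 4 and the stick pot are standing where they were. Vial 5 was outside that picture, and I measured none of them again.
- **Checks that failed or disagreed:**
  - The depth fit of the carton's top at the end stop also took in other points, and my hand-picked pixels in the scene picture gave an implausible width there. For that alignment I relied on edges in the top picture, the contact force and the picture.
  - My first depth check after release stopped on a script error, so I ran it again, in the scene camera only.

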